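Test the friction hinge of a steel cabinet's lift-up top

TASK

Lift the small cabinet's top by its pull bar to about 40 degrees open, let go completely and watch for a second that it stays up by itself. Then, with closed fingers, lean straight down on top of the bar with about 7 newtons for about two seconds to see that it holds under load, and leave it standing at that angle. Work gently and leave the other things on the desk where they are.

Things in the scene. Friction and masses are not known exactly. Their poses are not given: they have to be found in the camera images.
- cabinet: Small grey sheet-steel cabinet fixed to the desk, 160 (x) by 240 (y) mm, 130 high, with a (painted shut) swing door in its front. Origin: centre of its underside on the desk, z up; its front with the door looks along its own -x, towards the robot. It may be turned by up to about 0.35 rad. The pull bar of the lift-up top stands out beyond the front.
- lid_hinge (a point): Point on the hinge axis of the lift-up top, at its middle, at the top of the cabinet's far side, 126 mm above the desk. The axis runs along the cabinet's y.
- lid (a joint): Angle of the top at its friction hinge in rad: 0 shut (level), grows as the bar is raised, 1.4 fully open; 0.70 is 40 degrees. Starts shut or up to 0.15 ajar. It stays where it is left and is stiff: moving it takes about 11 to 18 N at the bar, up or down, so pinch the bar firmly (some 30 N) to lift it.
- top_panel: The lift-up top: grey steel sheet 157 by 244 mm, 5 thick, with a round chrome pull bar, 12 mm thick, 110 long, parallel to the hinge, 53 mm in front of the sheet's edge on two thin rods (50 mm either side of its middle). Origin on the hinge axis, x from bar to hinge along the sheet, y along the hinge, z out of the sheet. Springy: under a push the bar gives about 0.2 to 0.3 mm per newton.
- bar (a point): Middle of the pull bar as it was made, 210 mm from the hinge axis in the plane of the sheet (on a level with the hinge when shut); axes as those of the top. The bar has been bent by use: its true centre lies up to 4 mm above or below this point (along the top's z), which no reading shows, so its top has to be found by feel.
- abacus: Blue plastic abacus frame lying flat, 140 by 208 mm, 18 high, loose; leave alone. Origin: centre of its underside.
- cup: Orange plastic cup, 76 mm across, 95 high, loose; leave alone. Origin: centre of its underside.
- die_a: Wooden die, 25 mm, loose; leave alone. Origin: centre of its underside.
- die_b: The other wooden die, 25 mm, loose; leave alone. Origin: centre of its underside.
- clipboard: Plywood board 300 by 210 mm, 6 thick, with a chrome spring clip at one end (25 high), loose; leave alone. Origin: centre of its underside.

How it is judged:
On the way, in this order (a step that is already met when the one before it is completed fails the run):
1. the top has been lifted to 40 degrees, give or take 8 (value of joint lid between 0.56 and 0.84 rad and contact force between the fingers and top_panel above 0.5 N), for 0.1 s.
2. let go completely, it stays up at that angle by itself (value of joint lid between 0.56 and 0.84 rad and contact force between anything else and top_panel below 0.1 N and velocity of joint lid between -0.02 and 0.02 rad/s), for 0.6 s.
3. the fingertips press on top of the bar with 4.5 to 9.5 N for one second and the top holds its angle (contact force between the fingers and top_panel between 4.5 and 9.5 N and value of joint lid between 0.56 and 0.84 rad and z of the grasp point in the frame of bar above 0.01 m and distance between the grasp point and bar below 0.07 m), for 1 s.
At the end, for the whole second after the job is handed in: The top stands by itself, untouched and still, at 40 degrees give or take 8 (0.56 to 0.84 rad), after it was let go once at that angle and then held a push of 4.5 to 9.5 N on its bar for one second (all of step 2).
It fails at once if the top is swung faster than 1.5 rad/s (velocity of joint lid above 1.5 rad/s or velocity of joint lid below -1.5 rad/s).
It fails at once if the top is thrown open past 60 degrees (value of joint lid above 1.05 rad).
It fails at once if another thing on the desk is moved by more than 30 mm (distance of any of abacus, cup, die_a, die_b, clipboard from where it was at the start of the episode above 0.03 m).
It also fails if it takes over 54 s, if anything falls off the work surface, if the arm or the gripper's body presses on something with over 40 N, if the wrist force passes 120 N, or if a joint passes its speed limit or range.

ROBOT

A 6-joint arm with a two-finger parallel gripper is mounted at the origin on the work surface. World frame = base frame: x ahead of the robot, y to its left, z up, the work surface at z = 0. Lengths are in m, angles in rad, forces in N, time in s.
With the tool pointing down it reaches from about 0.35 to 0.775 m from the base axis. Payload 5.5 kg.
Tool frame: the origin (TCP) lies at the very end of the fingers, on their centre line; the grasp point (between the pads) lies env.hold_point_z behind it (env.hold_point_z is the distance from the TCP to the grasp point, in m); z points along the fingers, y is the line along which they close (so a half turn about z gives the same grasp; the last joint's range is limited). The gripper opens to 85 mm and grips with 20 to 120 N. Pads are 22 mm wide; open, the fingers measure 114 mm over their backs; the gripper's body (76 mm by 85 mm) begins 54 mm behind the grasp point. The pads swing forward as they close: fully open they stand 13 mm farther back than shut.
Start: joints at [-1.295, 0.313, 0.046, 1.304, 0, 1.431], TCP at [0.232, -0.526, 0.231] pointing down, gripper open.
Joint ranges: [-2.76, 2.76], [-0.86, 1.69], [-1.03, 1.26], [-2.2, 2.34], [-1.47, 1.5], [-3.14, 3.14]. Speed limits (rad/s): [2.57, 2.57, 3.14, 3.14, 3.14, 3.14].

INTERFACE

Orientations are given as a unit quaternion [w, x, y, z].
In Python, from workcell import env gives the robot as it stands.
- The arm moves only by the tool carry_out, never from a script. Its argument "steps" is a list of rows, each a list of 3 entries, a list of its own where there are three numbers: the turn, a rotation vector about the tool's x, y, z in degrees, then the shift along the tool's x, y, z in cm, then the closure in counts, from 0 (fully open) to 255 (shut). A call has exactly 8 rows; each row is the pose to reach, as a shift and turn from the pose commanded when the call began, along the tool's axes at that moment; what a row does not reach only later rows make up. A row lasts 1/8 s, in which the tool goes at most 62.5 mm and 10.7 degrees, less where a joint would pass 70% of its speed; a pose out of reach is approached as far as the arm can. A call with a gripper value outside its range is refused whole. The fingers move at their own pace and stop on an object; "force" is the grip in N (left out, the last holds). Time passes only in rows, so rows that repeat a pose let the fingers close, or fill a call up. It gives the time, the measured TCP pose, the force, the opening and the grip force at its end, in the units of the state.
- env.get_state(): the state, without advancing time (a new reading comes with each control period).
- env.read_camera(name): name is "scene" or "top"; returns (picture, depth): 384x512x3 uint8, red, green, blue; 384x512 float32, m along the optical axis (not along the pixel's ray), 0 where there is no reading.
- env.get_calibration(name): a dict with "fx", "fy", "cx", "cy" (pixels), "origin" and "orientation" of the camera in the world. Camera axes: x right, y up, looking along -z (the intrinsics and any distortion apply to the point x, -y, -z); pixel columns grow to the right and rows downward; lengths in m; the calibration is good to about 2 mm. A picture is of the moment at which its call begins. get_calibration takes no time and is no camera call.
- env.hand_in(): hands the job in; it is judged then, once.
The state is a dict: "clock": time; "joint_pos": joint angles; "qvel": joint speeds; "tau": joint torques, N m; "tcp_pos": TCP position; "orientation": TCP orientation; "wrist_force": force on the tool from outside, world axes, zero at the start; "ft_torque": the same for the moment, N m; "finger_gap": finger opening in m; "grip_force": force on a finger pad.
Only numpy, scipy, OpenCV 4.12 (cv2) and the standard library are available. Lean on these libraries where they do the work, as an engineer would, in place of code of your own. Each camera call takes 0.05 s, during which the arm holds its last target. There are 200 camera calls.

## Working session

There is one attempt and no reset: what is moved stays moved. The work goes in short steps, Python scripts to look and compute and a tool call to move; the robot and the scene stay as the last step left them, time stands still between calls to the robot, and variables do not carry over. Pictures are saved under pics/ and viewed, at most 10 in all, crops included, and the job is handed in when it is done.

Besides the shell and the picture viewer there is one more tool, called after "Emit:" by a JSON object that holds its "op" and its "data". carry_out: Moves the arm, as the interface text tells. Its arguments: {"type":"object","properties":{"steps":{"type":"array","items":{"type":"array"}},"force":{"type":"number"}},"required":["steps"]}

```bash
mkdir -p pics
python3 - <<'E'
from workcell import env
import cv2,numpy as np
for n in("scene","top"):
    p,d=env.read_camera(n); cv2.imwrite(f"pics/{n}0.png",p[:,:,::-1]); np.savez(f"{n}0.npz",p=p,d=d); print(env.get_calibration(n))
print(env.get_state(),env.hold_point_z)
E
```

```text
{'fx': 431.453813405977, 'fy': 431.453813405977, 'cx': 252.61446995182177, 'cy': 191.48686354142583, 'origin': array([1.04159349, 0.60398392, 1.20062965]), 'orientation': array([0.32120385, 0.09931152, 0.27819739, 0.89976192])}
{'fx': 456.542795188894, 'fy': 456.542795188894, 'cx': 250.70575131039124, 'cy': 193.81585271650198, 'origin': array([0.44942823, 0.02651747, 1.39382946]), 'orientation': array([ 0.71154419,  0.02273286, -0.03493113, -0.70140424])}
{'clock': 0.1, 'joint_pos': array([-1.29458321e+00,  3.13935268e-01,  4.50983295e-02,  1.30358169e+00,
       -1.36839946e-05,  1.43123135e+00]), 'qvel': array([-0.00174759, -0.0010692 ,  0.00336703, -0.00166768, -0.00047838,
        0.00139984]), 'tau': array([ 1.58992785e-03, -4.81727958e+01,  2.99242383e+01,  1.27945683e-02,
       -1.42125059e-04, -7.33639581e-06]), 'tcp_pos': array([ 0.23212688, -0.52557658,  0.2304947 ]), 'orientation': array([-8.08789890e-04,  9.78468461e-01,  2.06394797e-01, -6.22039649e-05]), 'wrist_force': array([0.64729702, 0.66813067, 0.58646922]), 'ft_torque': array([-0.02232674,  0.01579112,  0.04349427]), 'grip_force': 0.0, 'finger_gap': 0.08526993602982516} 0.0187
```

View pics/scene0.png

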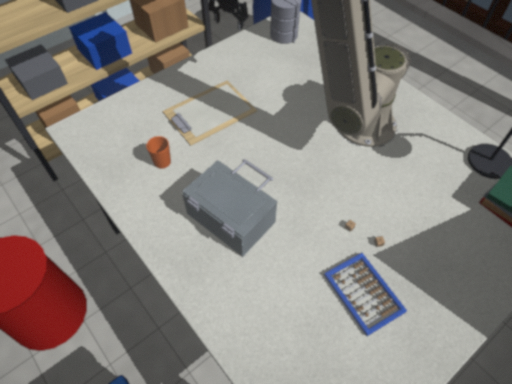

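View pics/top0.png

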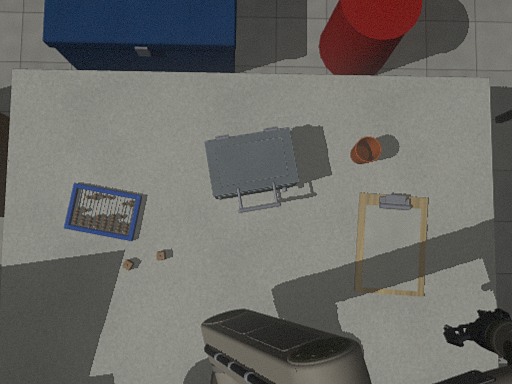

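The top view shows the cabinet with its sheet corners at about (206,139), (290,128), (300,185), (218,198). The bar runs from about (240,210) to (280,205). The cup is at (367,150), the clipboard at (393,245), and the dice are at (128,264) and (161,255). Next I'll measure the sheet and bar using depth.

```bash
cat > h.py <<'E'
import numpy as np,cv2
from scipy.spatial.transform import Rotation as R
from workcell import env
def rot(q): return R.from_quat(np.r_[q[1:],q[0]])
def cloud(n,d):
    c=env.get_calibration(n); v,u=np.mgrid[:384,:512]
    P=np.stack([(u-c['cx'])/c['fx']*d,-(v-c['cy'])/c['fy']*d,-d],-1)
    return P@rot(c['orientation']).as_matrix().T+c['origin']
E
python3 - <<'E'
from h import *
for n,(a,b,e,f) in {"top":(195,310,120,220),"scene":(175,285,150,255)}.items():
    d=np.load(n+"0.npz")['d']; W=cloud(n,d)
    m=np.zeros(d.shape,bool); m[e:f,a:b]=True
    m&=(W[...,2]>.105)&(W[...,2]<.2)&(d>0)
    k=cv2.morphologyEx(m.astype(np.uint8),cv2.MORPH_OPEN,np.ones((13,13)))>0
    P=W[k]; c=np.median(P,0); A=np.c_[P[:,:2]-c[:2],np.ones(len(P))]
    s=np.linalg.lstsq(A,P[:,2],rcond=None)[0]; r=P[:,2]-A@s; g=abs(r)<.006
    s=np.linalg.lstsq(A[g],P[g,2],rcond=None)[0]
    rect=cv2.minAreaRect(P[:,:2].astype(np.float32)); print(n,"plane",s,c,"rect",rect,g.sum(),np.std(r[g]))
    B=W[m&~(cv2.dilate(k.astype(np.uint8),np.ones((5,5)))>0)]
    B=B[B[:,0]<rect[0][0]-.05]; print("bar pts",len(B)); print(np.round(B[np.argsort(B[:,0])][:60:2],3).tolist())
E
```

```text
top plane [-0.00533134 -0.00069359  0.12840157] [0.6472289  0.00849479 0.12840431] rect ((0.6489360928535461, 0.006246000528335571), (0.16785591840744019, 0.24372422695159912), 10.344358444213867) 4434 0.0024684314190114116
bar pts 362
[[0.502, 0.037, 0.132], [0.505, 0.04, 0.134], [0.505, 0.034, 0.133], [0.505, 0.037, 0.131], [0.505, 0.029, 0.132], [0.505, 0.018, 0.127], [0.507, 0.034, 0.134], [0.507, 0.032, 0.133], [0.508, 0.01, 0.136], [0.508, 0.026, 0.129], [0.508, 0.015, 0.131], [0.508, 0.021, 0.127], [0.508, 0.004, 0.13], [0.51, 0.037, 0.136], [0.51, 0.029, 0.135], [0.51, 0.034, 0.131], [0.51, 0.032, 0.132], [0.51, 0.001, 0.138], [0.511, 0.026, 0.128], [0.511, 0.01, 0.132], [0.511, 0.012, 0.129], [0.511, -0.01, 0.132], [0.511, -0.015, 0.13], [0.511, -0.013, 0.127], [0.513, 0.021, 0.135], [0.513, 0.029, 0.131], [0.513, 0.035, 0.129], [0.513, 0.023, 0.132], [0.513, 0.007, 0.134], [0.513, 0.015, 0.131]]
scene plane [-0.00469127 -0.00137154  0.13059392] [0.64405226 0.01950521 0.130542  ] rect ((0.6455528736114502, 0.004986941814422607), (0.17218555510044098, 0.2473447173833847), 9.439781188964844) 3193 0.00221483932190716
bar pts 284
[[0.5, 0.022, 0.131], [0.502, 0.029, 0.134], [0.503, 0.04, 0.131], [0.504, 0.012, 0.133], [0.505, 0.018, 0.135], [0.506, 0.038, 0.132], [0.506, 0.0, 0.134], [0.507, 0.015, 0.134], [0.507, 0.034, 0.134], [0.508, -0.007, 0.133], [0.508, 0.022, 0.137], [0.509, 0.027, 0.138], [0.509, 0.028, 0.134], [0.509, 0.038, 0.134], [0.51, -0.01, 0.136], [0.51, 0.014, 0.136], [0.51, 0.024, 0.136], [0.51, 0.01, 0.137], [0.511, 0.001, 0.139], [0.511, 0.026, 0.128], [0.511, 0.035, 0.133], [0.512, -0.007, 0.136], [0.512, -0.031, 0.132], [0.512, 0.003, 0.137], [0.512, 0.013, 0.126], [0.513, 0.018, 0.132], [0.514, 0.009, 0.139], [0.514, 0.014, 0.134], [0.514, -0.034, 0.136], [0.514, 0.005, 0.13]]
```

```bash
cat >> h.py <<'E'
def go(p,heading,ref=None):
    """turn (deg) and shift (cm) in tool axes to TCP p, tool down, tool x at heading deg"""
    s=env.get_state(); r=rot(s['orientation'])
    t=R.from_euler('z',heading,degrees=True)*R.from_euler('x',180,degrees=True)
    print("turn",np.round((r.inv()*t).as_rotvec(degrees=True),1),"shift cm",np.round(r.inv().apply(np.array(p)-s['tcp_pos'])*100,2),
     "tcp",np.round(s['tcp_pos'],4),"F",np.round(s['wrist_force'],2),"gap",round(s['finger_gap'],4))
E
python3 - <<'E'
from h import *
for n,(a,b,e,f) in {"top":(195,310,120,220),"scene":(175,285,150,255)}.items():
    d=np.load(n+"0.npz")['d']; W=cloud(n,d); m=np.zeros(d.shape,bool); m[e:f,a:b]=True
    m&=(W[...,2]>.105)&(W[...,2]<.2)
    P=W[m]; 
    psi=np.radians(9.8)
    for _ in range(3):
        X=np.array([np.cos(psi),np.sin(psi)]);Y=np.array([-X[1],X[0]])
        q=np.c_[P[:,:2]@X,P[:,:2]@Y]
        lo=np.percentile(q[:,0],.3); B=(q[:,0]<lo+.014)
        c=P[B]; k=np.polyfit(c[:,1],c[:,0],1); psi=-np.arctan(k[0])
    print(n,"psi",np.degrees(psi),"bar x",lo+.006,"mean",c.mean(0),"yrange",np.percentile(q[B,1],[1,99]),"topz",np.percentile(c[:,2],[50,90]))
    S=q[(q[:,0]>lo+.07)]; print("sheet x",np.percentile(S[:,0],[1,99]),"y",np.percentile(S[:,1],[1,99]))
go([.514,-.016,.23],99.3)
E
```

```text
top psi 10.452643573124288 bar x 0.5065564535515757 mean [ 0.51747543 -0.01766361  0.13211241] yrange [-0.17015642 -0.05316335] topz [0.13217876 0.13585166]
sheet x [0.57198123 0.71951994] y [-0.2308361   0.00769904]
scene psi 9.96720524524303 bar x 0.506154658506174 mean [ 0.51597909 -0.01631999  0.13346841] yrange [-0.16479051 -0.04878744] topz [0.13377151 0.13715474]
sheet x [0.57170983 0.7225051 ] y [-0.22522271  0.01448928]
turn [ -0.1  -0.1 -75.5] shift cm [ 46.37 -35.23   0.12] tcp [ 0.2321 -0.5256  0.2305] F [0.65 0.67 0.59] gap 0.0853
```

Emit:
{"op": "carry_out", "data": {"steps": [[[0,0,-8],[4.7,-3.5,0],0],[[0,0,-16],[9.4,-7,0],0],[[0,0,-24],[14,-10.5,0],0],[[0,0,-32],[18.7,-14,0],0],[[0,0,-40],[23.4,-17.5,0],0],[[0,0,-48],[28,-21,0],0],[[0,0,-56],[32.7,-24.5,0],0],[[0,0,-64],[37.4,-28,0],0]]}}

```text
clock: 1.1
tcp_pos: [0.4618, -0.117, 0.2311]
orientation: [0.0, 0.719, 0.695, -0.0]
wrist_force: [1.1, -1.0, -0.1]
finger_gap: 0.0852
grip_force: 0.0
```

```bash
python3 -c "
from h import *
go([.518,-.0176,.23],100.2)"
```

```text
turn [ -0.    0.  -12.1] shift cm [10.13  5.28  0.11] tcp [ 0.4618 -0.117   0.2311] F [ 1.05 -0.98 -0.08] gap 0.0852
```

Emit:
{"op": "carry_out", "data": {"steps": [[[0,0,-6],[5,2.6,0],125],[[0,0,-12],[10.1,5.3,0],125],[[0,0,-12],[10.1,5.3,1],125],[[0,0,-12],[10.1,5.3,3],125],[[0,0,-12],[10.1,5.3,5],125],[[0,0,-12],[10.1,5.3,7],125],[[0,0,-12],[10.1,5.3,7],125],[[0,0,-12],[10.1,5.3,7],125]]}}

```text
clock: 2.1
tcp_pos: [0.518, -0.0206, 0.1617]
orientation: [0.0, 0.644, 0.765, -0.0]
wrist_force: [-0.4, -1.1, -0.1]
finger_gap: 0.0436
grip_force: 0.0
```

Run:
```python
from h import *
go([.518,-.0176,.109],100.2)
a,_=env.read_camera("scene");b,_=env.read_camera("top")
f=lambda i,x,y:cv2.resize(i[y:y+120,x:x+130,::-1],None,fx=3,fy=3)
cv2.imwrite("pics/s1.png",np.hstack([f(a,170,120),f(b,195,110)]))
```

```text
turn [-0.   0.  -0.4] shift cm [0.29 0.05 5.27] tcp [ 0.518  -0.0206  0.1617] F [-0.41 -1.06 -0.09] gap 0.0436
```

View pics/s1.png

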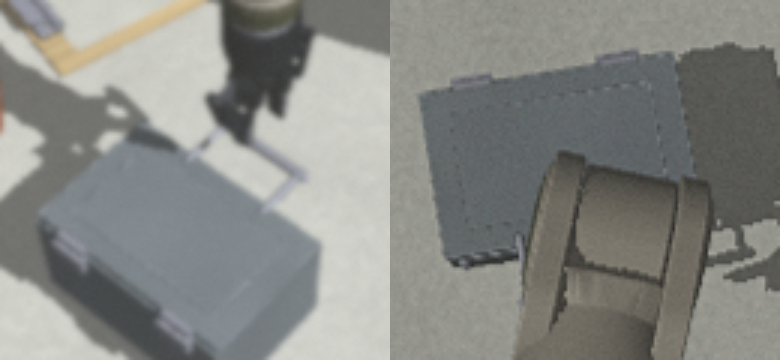

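The left crop shows the fingertips at about (238,140), over the bar, which runs to (300,180). I'll project the TCP and the expected bar centre to check for parallax.

Run:
```python
from h import *
c=env.get_calibration("scene")
def pr(p):
    q=rot(c['orientation']).inv().apply(np.array(p)-c['origin']); u=c['cx']-c['fx']*q[0]/q[2]; v=c['cy']+c['fy']*q[1]/q[2]
    return np.round([(u-170)*3,(v-120)*3])
print("tcp",pr([.518,-.0206,.1617]),"bar c",pr([.518,-.0176,.128]),"ends",pr([.518-.0097,-.0176+.054,.128]),pr([.518+.0097,-.0176-.054,.128]))
```

```text
tcp [257. 130.] bar c [259. 151.] ends [300. 179.] [219. 124.]
```

The projection matches the visible bar end, so I'll descend and pinch.

Emit:
{"op": "carry_out", "data": {"steps": [[[0,0,0],[0.3,0,1],125],[[0,0,0],[0.3,0,2.5],125],[[0,0,0],[0.3,0,4],125],[[0,0,0],[0.3,0,5.2],125],[[0,0,0],[0.3,0,5.2],125],[[0,0,0],[0.3,0,5.2],125],[[0,0,0],[0.3,0,5.2],150],[[0,0,0],[0.3,0,5.2],180]], "force": 40}}

```text
clock: 3.2
tcp_pos: [0.518, -0.0171, 0.1098]
orientation: [0.0, 0.644, 0.765, 0.0]
wrist_force: [-0.4, 0.9, -0.6]
finger_gap: 0.0251
grip_force: 0.0
```

Emit:
{"op": "carry_out", "data": {"steps": [[[0,0,0],[0,0,0],195],[[0,0,0],[0,0,0],205],[[0,0,0],[0,0,0],215],[[0,0,0],[0,0,0],225],[[0,0,0],[0,0,0],235],[[0,0,0],[0,0,0],255],[[0,0,0],[0,0,0],255],[[0,0,0],[0,0,0],255]], "force": 40}}

```text
clock: 4.2
tcp_pos: [0.5156, -0.017, 0.1087]
orientation: [-0.001, 0.644, 0.765, -0.001]
wrist_force: [-5.5, -1.1, 2.7]
finger_gap: 0.0104
grip_force: 38.9
```

Emit:
{"op": "carry_out", "data": {"steps": [[[0,0,0],[0,-0.2,-0.5],255],[[0,0,0],[0,-0.2,-1.2],255],[[0,0,0],[0,-0.1,-2.0],255],[[0,0,0],[0,0,-2.8],255],[[0,0,0],[0,0.1,-3.7],255],[[0,0,0],[0,0.3,-4.6],255],[[0,0,0],[0,0.5,-5.5],255],[[0,0,0],[0,0.5,-5.5],255]], "force": 50}}

```text
clock: 5.2
tcp_pos: [0.5232, -0.0159, 0.165]
orientation: [0.0, 0.644, 0.765, 0.001]
wrist_force: [3.8, 1.4, -11.0]
finger_gap: 0.0103
grip_force: 49.0
```

```bash
python3 -c "
from h import *
go([.518,-.0176,.23],100.2)
p,_=env.read_camera('scene');cv2.imwrite('pics/s2.png',cv2.resize(p[110:260,160:330,::-1],None,fx=3,fy=3))"
```

```text
turn [ 0.1  0.  -0.4] shift cm [-0.08 -0.53 -6.5 ] tcp [ 0.5232 -0.0159  0.165 ] F [  3.78   1.36 -11.01] gap 0.0103
```

View pics/s2.png

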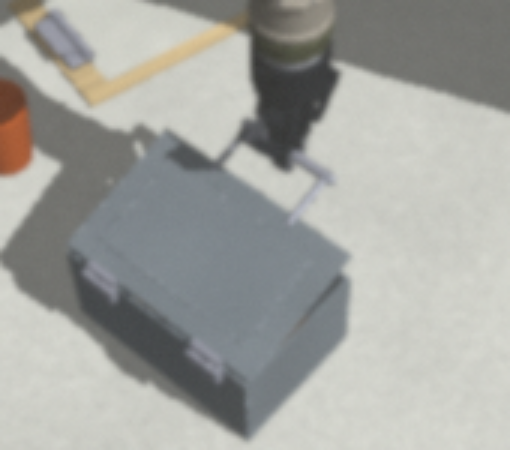

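The lid is coming up and the bar is held at about (290,160) in the crop.

Emit:
{"op": "carry_out", "data": {"steps": [[[0,0,0],[0,0.1,-0.5],255],[[0,0,0],[0,0.4,-1.3],255],[[0,0,0],[0,0.7,-2.1],255],[[0,0,0],[0,1.1,-3.0],255],[[0,0,0],[0,1.5,-3.8],255],[[0,0,0],[0,1.9,-4.6],255],[[0,0,0],[0,2.4,-5.4],255],[[0,0,0],[0,2.7,-6.0],255]]}}

```text
clock: 6.25
tcp_pos: [0.5488, -0.0113, 0.2243]
orientation: [-0.001, 0.644, 0.765, -0.0]
wrist_force: [0.5, 1.8, -17.6]
finger_gap: 0.0102
grip_force: 48.5
```

Emit:
{"op": "carry_out", "data": {"steps": [[[0,0,0],[0,0.3,-0.5],255],[[0,0,0],[0,0.8,-1.2],255],[[0,0,0],[0,1.3,-1.9],255],[[0,0,0],[0,1.8,-2.6],255],[[0,0,0],[0,1.8,-2.6],255],[[0,0,0],[0,1.8,-2.6],255],[[0,0,0],[0,1.8,-2.4],255],[[0,0,0],[0,1.8,-2.3],255]]}}

```text
clock: 7.25
tcp_pos: [0.5669, -0.0085, 0.249]
orientation: [0.001, 0.644, 0.765, 0.0]
wrist_force: [-2.2, 1.9, -4.7]
finger_gap: 0.0097
grip_force: 50.2
```

```bash
cat > lid.py <<'E'
from h import *
def lid(name=None):
    p,d=env.read_camera("scene"); W=cloud("scene",d)
    if name: cv2.imwrite(name,cv2.resize(p[90:260,160:330,::-1],None,fx=3,fy=3))
    X=np.array([np.cos(.178),np.sin(.178)]);Y=np.array([-X[1],X[0]]); q=np.stack([W[...,:2]@X,W[...,:2]@Y,W[...,2]],-1)
    m=(q[...,1]>-.21)&(q[...,1]<-.0)&(q[...,0]>.55)&(q[...,0]<.71)&(q[...,2]>.13)&(q[...,2]<.3)
    m=cv2.erode(m.astype(np.uint8),np.ones((5,5)))>0
    P=q[m]; g=np.ones(len(P),bool)
    for _ in range(4):
        k=np.polyfit(P[g,0],P[g,2],1); g=abs(P[:,2]-np.polyval(k,P[:,0]))<.008
    print("lid angle",-np.arctan(k[0]),g.mean(),g.sum(),"z at x=.721",np.polyval(k,.721))
E
python3 -c "
from lid import *
lid('pics/s3.png')
go([.518,-.0176,.23],100.2)"
```

```text
lid angle 0.7080421323827742 0.9898534385569335 2634 z at x=.721 0.12482574524571488
turn [ 0.1  0.1 -0.4] shift cm [-0.06 -4.97  1.89] tcp [ 0.5669 -0.0085  0.249 ] F [-1.32  2.83 -5.57] gap 0.0103
```

View pics/s3.png

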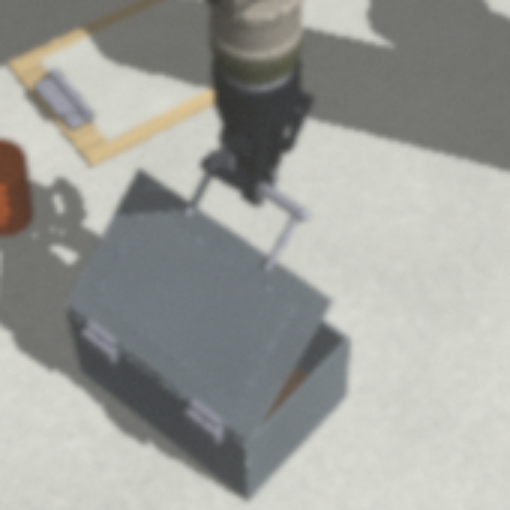

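The lid stands at about 0.71 rad and the bar is still held at (250,190). Next I release it and retreat upward.

Emit:
{"op": "carry_out", "data": {"steps": [[[0,0,0],[0,0,0.1],255],[[0,0,0],[0,0,0.1],215],[[0,0,0],[0,0,0.1],180],[[0,0,0],[0,0,0.1],150],[[0,0,0],[0,0,0.1],140],[[0,0,0],[0,0,0.1],140],[[0,0,0],[0,0,0.1],140],[[0,0,0],[0,0,0.1],140]]}}

```text
clock: 8.3
tcp_pos: [0.5669, -0.0084, 0.2462]
orientation: [0.0, 0.644, 0.765, -0.0]
wrist_force: [-0.1, -0.0, 0.2]
finger_gap: 0.0385
grip_force: 0.0
```

Emit:
{"op": "carry_out", "data": {"steps": [[[0,0,0],[0,0,-0.3],140],[[0,0,0],[0,0,-1.3],140],[[0,0,0],[0,0,-2.5],140],[[0,0,0],[0,0,-3.7],140],[[0,0,0],[0,0,-5],140],[[0,0,0],[0,0,-5],200],[[0,0,0],[0,0,-5],255],[[0,0,0],[0,0,-5],255]], "force": 30}}

```text
clock: 9.3
tcp_pos: [0.5665, -0.0084, 0.2957]
orientation: [-0.0, 0.644, 0.765, -0.0]
wrist_force: [-0.8, 0.3, -0.3]
finger_gap: -0.0003
grip_force: 0.0
```

Emit:
{"op": "carry_out", "data": {"steps": [[[0,0,0],[0,0,0],255],[[0,0,0],[0,0,0],255],[[0,0,0],[0,0,0],255],[[0,0,0],[0,0,0],255],[[0,0,0],[0,0,0],255],[[0,0,0],[0,0,0],255],[[0,0,0],[0,0,0],255],[[0,0,0],[0,0,0],255]]}}

```text
clock: 10.3
tcp_pos: [0.5669, -0.0084, 0.2963]
orientation: [0.0, 0.644, 0.765, -0.0]
wrist_force: [0.3, -0.2, 0.2]
finger_gap: -0.0
grip_force: 0.0
```

```bash
python3 -c "
from lid import *
lid('pics/s4.png')
p,d=env.read_camera('scene')
F=[]
for i in range(6): env.read_camera('top'); F.append(env.get_state()['wrist_force'])
print(np.round(F,2))
go([.567,-.009,.27],100.2)"
```

```text
lid angle 0.6974934019754481 0.996309963099631 2430 z at x=.721 0.12497569090772198
[[ 0.7  -0.36 -0.21]
 [ 0.3   0.09 -0.24]
 [-0.49  0.83  0.13]
 [-0.99  0.42 -0.7 ]
 [ 0.87 -0.01 -0.19]
 [-0.34  0.05  0.2 ]]
turn [ 0.   0.  -0.4] shift cm [-0.06  0.01  2.63] tcp [ 0.5668 -0.0084  0.2963] F [-0.34  0.05  0.2 ] gap 0.0
```

View pics/s4.png

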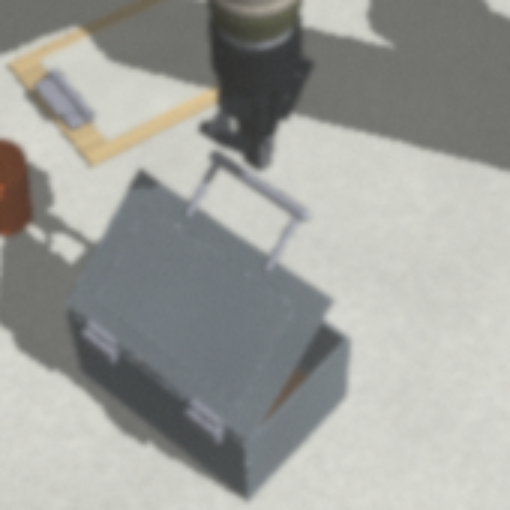

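The lid stands on its own, with the bar running (215,158)–(305,213) and the closed fingers clear above it. Next I feel for the top of the bar.

Emit:
{"op": "carry_out", "data": {"steps": [[[0,0,0],[0,0,0.5],255],[[0,0,0],[0,0,1],255],[[0,0,0],[0,0,1.5],255],[[0,0,0],[0,0,1.9],255],[[0,0,0],[0,0,2.1],255],[[0,0,0],[0,0,2.2],255],[[0,0,0],[0,0,2.2],255],[[0,0,0],[0,0,2.2],255]]}}

```text
clock: 11.7
tcp_pos: [0.5669, -0.0085, 0.2745]
orientation: [0.0, 0.644, 0.765, 0.0]
wrist_force: [0.4, 0.1, 0.0]
finger_gap: -0.0002
grip_force: 0.0
```

Emit:
{"op": "carry_out", "data": {"steps": [[[0,0,0],[0,0,0.05],255],[[0,0,0],[0,0,0.1],255],[[0,0,0],[0,0,0.15],255],[[0,0,0],[0,0,0.15],255],[[0,0,0],[0,0,0.15],255],[[0,0,0],[0,0,0.15],255],[[0,0,0],[0,0,0.15],255],[[0,0,0],[0,0,0.15],255]]}}

```text
clock: 12.7
tcp_pos: [0.5669, -0.0085, 0.2728]
orientation: [0.0, 0.644, 0.765, -0.0]
wrist_force: [0.0, -0.4, -0.8]
finger_gap: 0.0002
grip_force: 0.0
```

Emit:
{"op": "carry_out", "data": {"steps": [[[0,0,0],[0,0,0.05],255],[[0,0,0],[0,0,0.1],255],[[0,0,0],[0,0,0.15],255],[[0,0,0],[0,0,0.15],255],[[0,0,0],[0,0,0.15],255],[[0,0,0],[0,0,0.15],255],[[0,0,0],[0,0,0.15],255],[[0,0,0],[0,0,0.15],255]]}}

```text
clock: 13.7
tcp_pos: [0.5668, -0.0084, 0.2713]
orientation: [0.0, 0.644, 0.765, -0.0]
wrist_force: [-0.4, 0.3, 0.3]
finger_gap: -0.0001
grip_force: 0.0
```

Emit:
{"op": "carry_out", "data": {"steps": [[[0,0,0],[0,0,0.05],255],[[0,0,0],[0,0,0.1],255],[[0,0,0],[0,0,0.1],255],[[0,0,0],[0,0,0.1],255],[[0,0,0],[0,0,0.1],255],[[0,0,0],[0,0,0.1],255],[[0,0,0],[0,0,0.1],255],[[0,0,0],[0,0,0.1],255]]}}

```text
clock: 14.7
tcp_pos: [0.5668, -0.0084, 0.2703]
orientation: [0.0, 0.644, 0.765, -0.0]
wrist_force: [0.4, -0.2, -0.6]
finger_gap: -0.0
grip_force: 0.0
```

Emit:
{"op": "carry_out", "data": {"steps": [[[0,0,0],[0,0,0.05],255],[[0,0,0],[0,0,0.1],255],[[0,0,0],[0,0,0.1],255],[[0,0,0],[0,0,0.1],255],[[0,0,0],[0,0,0.1],255],[[0,0,0],[0,0,0.1],255],[[0,0,0],[0,0,0.1],255],[[0,0,0],[0,0,0.1],255]]}}

```text
clock: 15.7
tcp_pos: [0.5668, -0.0085, 0.2693]
orientation: [0.0, 0.644, 0.765, -0.0]
wrist_force: [-0.5, 0.1, 0.8]
finger_gap: -0.0001
grip_force: 0.0
```

Emit:
{"op": "carry_out", "data": {"steps": [[[0,0,0],[0,0,0.05],255],[[0,0,0],[0,0,0.1],255],[[0,0,0],[0,0,0.1],255],[[0,0,0],[0,0,0.1],255],[[0,0,0],[0,0,0.1],255],[[0,0,0],[0,0,0.1],255],[[0,0,0],[0,0,0.1],255],[[0,0,0],[0,0,0.1],255]]}}

```text
clock: 16.7
tcp_pos: [0.5667, -0.0085, 0.2684]
orientation: [0.0, 0.644, 0.765, -0.0]
wrist_force: [-3.1, 0.0, 5.2]
finger_gap: -0.0
grip_force: 1.9
```

Contact, at about 6 N. I'll check the average, then top it up slightly.

```bash
python3 -c "
from h import *
F=[]
for i in range(8): env.read_camera('top'); F.append(env.get_state()['wrist_force'])
F=np.array(F);print(F.mean(0),F.std(0),np.linalg.norm(F.mean(0)))"
```

```text
[-2.9492437  -0.01914612  4.18660204] [0.44992608 0.45920613 0.36913776] 5.121136751467898
```

Emit:
{"op": "carry_out", "data": {"steps": [[[0,0,0],[0,-0.02,0.03],255],[[0,0,0],[0,-0.04,0.05],255],[[0,0,0],[0,-0.04,0.05],255],[[0,0,0],[0,-0.04,0.05],255],[[0,0,0],[0,-0.04,0.05],255],[[0,0,0],[0,-0.04,0.05],255],[[0,0,0],[0,-0.04,0.05],255],[[0,0,0],[0,-0.04,0.05],255]]}}

```text
clock: 18.1
tcp_pos: [0.5665, -0.0085, 0.2681]
orientation: [0.0, 0.644, 0.765, 0.0]
wrist_force: [-2.4, 0.3, 6.0]
finger_gap: 0.0002
grip_force: 2.7
```

```bash
python3 -c "
from h import *
F=[]
for i in range(8): env.read_camera('top'); F.append(env.get_state()['wrist_force'])
F=np.array(F);print(F.mean(0),F.std(0),np.linalg.norm(F.mean(0)),env.get_state()['tcp_pos'])"
```

```text
[-3.33912734 -0.21526534  5.42246097] [0.45479209 0.5384697  0.2883519 ] 6.371749646219097 [ 0.56649009 -0.00850904  0.26803353]
```

Emit:
{"op": "carry_out", "data": {"steps": [[[0,0,0],[0,-0.02,0.04],255],[[0,0,0],[0,-0.02,0.04],255],[[0,0,0],[0,-0.02,0.04],255],[[0,0,0],[0,-0.02,0.04],255],[[0,0,0],[0,-0.02,0.04],255],[[0,0,0],[0,-0.02,0.04],255],[[0,0,0],[0,-0.02,0.04],255],[[0,0,0],[0,-0.02,0.04],255]]}}

```text
clock: 19.5
tcp_pos: [0.5664, -0.0086, 0.2678]
orientation: [0.0, 0.644, 0.765, 0.0]
wrist_force: [-3.5, -0.5, 6.1]
finger_gap: -0.0002
grip_force: 3.1
```

Emit:
{"op": "carry_out", "data": {"steps": [[[0,0,0],[0,0,0],255],[[0,0,0],[0,0,0],255],[[0,0,0],[0,0,0],255],[[0,0,0],[0,0,0],255],[[0,0,0],[0,0,0],255],[[0,0,0],[0,0,0],255],[[0,0,0],[0,0,0],255],[[0,0,0],[0,0,0],255]]}}

```text
clock: 20.5
tcp_pos: [0.5664, -0.0086, 0.2678]
orientation: [0.0, 0.644, 0.765, 0.0]
wrist_force: [-1.9, -0.9, 6.3]
finger_gap: 0.0003
grip_force: 3.1
```

```bash
python3 -c "
from lid import *
F=[]
for i in range(12): env.read_camera('top'); F.append(env.get_state()['wrist_force'])
F=np.array(F);print(F.mean(0),F.std(0),np.linalg.norm(F.mean(0)),env.get_state()['tcp_pos'])
lid()"
```

```text
[-3.12354806 -0.73361755  6.27212812] [0.42945408 0.47416729 0.4444328 ] 7.045164180704906 [ 0.56635642 -0.00855588  0.26781642]
lid angle 0.6947643268320445 0.9920243068742879 2612 z at x=.721 0.12459090945194995
```

It held 7.0 N for over two seconds with the lid at 0.695 rad. Now I lift straight off.

Emit:
{"op": "carry_out", "data": {"steps": [[[0,0,0],[0,0,-0.2],255],[[0,0,0],[0,0,-0.6],255],[[0,0,0],[0,0,-1.5],255],[[0,0,0],[0,0,-2.5],255],[[0,0,0],[0,0,-4],255],[[0,0,0],[0,0,-5],255],[[0,0,0],[0,0,-5],255],[[0,0,0],[0,0,-5],255]]}}

```text
clock: 22.15
tcp_pos: [0.5662, -0.0085, 0.3172]
orientation: [-0.0, 0.644, 0.765, -0.0]
wrist_force: [-0.4, 0.2, -0.5]
finger_gap: -0.0004
grip_force: 0.0
```

```bash
python3 -c "
from lid import *
lid('pics/s5.png'); print(env.get_state()['wrist_force'],env.get_state()['tcp_pos'])"
```

```text
lid angle 0.6942698421838569 0.9911843618244538 2586 z at x=.721 0.1254098973440697
[-0.22938749 -0.17908841  0.26257896] [ 0.56604774 -0.00852321  0.31690352]
```

View pics/s5.png

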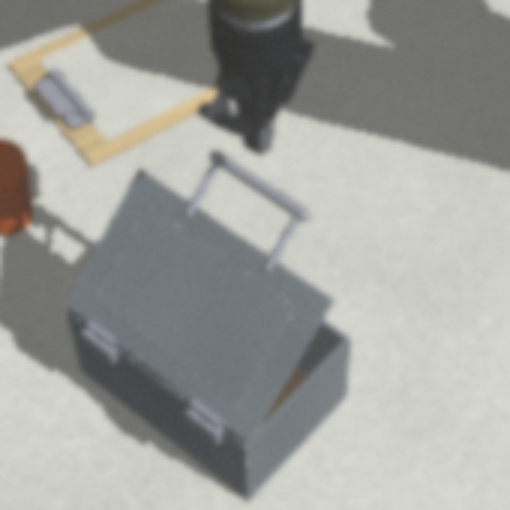

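The lid stands free at 0.69 rad with the bar at (215,158)–(305,213). The gripper is clear above it, and the cup and clipboard have not moved.

```bash
python3 -c "
from workcell import env
print(env.hand_in())"
```

```text
the job is handed in; nothing more can be done
None
```

The job is handed in (no verdict was shown): I lifted the top to about 0.70 rad (40 degrees), let go, and it stayed up; it then held about 7 N on the bar for over two seconds, and it now stands untouched at 0.69 rad.

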